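# Load the cleaning box and start it

### The arm

A 6-joint arm with a two-finger parallel gripper is mounted at the origin on the work surface. World frame = base frame: x ahead of the robot, y to its left, z up, the work surface at z = 0. Lengths are in m, angles in rad, forces in N, time in s.
With the tool pointing down it reaches from about 0.375 to 0.925 m from the base axis. Payload 5.7 kg.
Tool frame: the origin (TCP) lies at the very end of the fingers, on their centre line; the grasp point (between the pads) lies 19 mm behind it (bot.pinch_z is the distance from the TCP to the grasp point, in m); z points along the fingers, x is the direction in which the jaws open and shut, and the axes are right-handed (so a half turn about z gives the same grasp; the last joint's range is limited). The gripper opens to 85 mm and grips with 20 to 120 N. Pads are 22 mm wide; open, the fingers measure 114 mm over their backs; the gripper's body (76 mm by 85 mm) begins 54 mm behind the grasp point. The pads swing forward as they close: fully open they stand 13 mm farther back than shut.
Start: joints at [-1.443, 0.359, 1.51, -0, 1.272, -0.115], TCP at [0.144, -0.582, 0.231] pointing down, gripper open.
Joint ranges: [-2.97, 2.97], [-1.01, 2.36], [0.21, 2.38], [-0.96, 4.11], [0.2, 2.71], [-2.98, 2.98]. Speed limits (rad/s): [2.39, 2.39, 3.14, 3.14, 3.14, 3.14].

### API

Orientations are given as a unit quaternion [x, y, z, w].
In Python, from plant import bot, eoat, planner, eyes, order, telemetry gives the robot as it stands. Calls block until the motion is done:
- bot.move_to(position, orientation): joint-space move of the TCP to a pose.
- bot.servo_line(position, frame=None, vel=0.15): straight line of the TCP; frame=None keeps the orientation; vel is the mean speed in m/s.
- bot.movej(angles): joint-space move.
- eoat.command_gripper(opening, grasp_force=None): finger opening in m; grasp_force is the grip in N (None keeps the last); returns when the fingers have stopped.
- bot.hold(seconds).
- planner.ik(position, orientation): joint angles nearest the present ones, or None.
- eyes.read_camera(name): name is "scene" or "top" or "wrist"; returns the picture (420x560x3 uint8, blue, green, red); there is no depth.
- eyes.get_calibration(name): a dict with "K" (3x3 intrinsics, pixels), "k1" (the pictures are not rectified: a ray, as slopes to the right and down, at radius r is drawn at 1 + k1 r^2 times it, then the intrinsics apply), "origin" and "orientation" of the camera in the world; the wrist camera has in their place "mount" (4x4, takes a point from camera to tool coordinates, whose origin is the TCP and whose axes are the tool frame's). Camera axes: x right, y down, z forward; pixel columns grow to the right and rows downward; lengths in m; the calibration is good to about 2 mm. A picture is of the moment at which its call begins: read the wrist's pose just before it. get_calibration takes no time and is no camera call.
A pose or a line that the arm cannot do raises bot.Unreachable and nothing moves.
- order.hand_in(): hands the job in, once; it reports no verdict.
Readings, each from a call of its own:
- telemetry.current_time(): time.
- telemetry.current_qpos(): joint angles.
- telemetry.current_joint_vel(): joint speeds.
- telemetry.current_effort(): joint torques, N m.
- telemetry.current_position(): TCP position.
- telemetry.current_eef_rot(): TCP orientation.
- telemetry.current_wrist_force(): force on the tool from outside, world axes, zero at the start.
- telemetry.current_moment(): the same for the moment, N m.
- telemetry.current_width(): finger opening in m.
Only numpy, scipy, OpenCV 4.12 (cv2) and the standard library are available. Lean on these libraries where they do the work, as an engineer would, in place of code of your own. Each camera call takes 0.05 s, during which the arm holds its last target.

### The job

Press the thumb latch of the bench cleaning box so that its sprung lid pops open, and stand the small capped glass cell upright inside the chamber. Press the lid gently down until it snaps and stays shut on its own; only then turn the start key clockwise to its stop, hold it there for a moment, and let it spring back to run. Be gentle with latch and lid, do not tip the cell, and leave the other lab things where they are.

Things in the scene. Friction and masses are not known exactly. Their poses are not given: they have to be found in the camera images.
- cleaner: White bench cleaning box, fixed. Origin on the table under the middle of the square chamber; x points from latch to hinge (away from the robot), y left, z up. Chamber 150 x 150 mm inside, floor 21 mm and rim 88 mm above the table, walls 10 mm. Key deck, 88 mm high, at y -85 to -190 mm. Plinth 34 mm high in front, x -175 to -85 mm; two cheeks beside the hook at y +/-28 mm, up to 89 mm high.
- chamber_floor (a point): Middle of the chamber floor, 21 mm above the table; axes as the cleaning box.
- lid (a joint): Lid angle, rad: 0 fully down, 0.01 to 0.06 latched, 1.35 open (stop). Hinge along the box's y. A spring (about 0.3 Nm net) opens it and holds it open. Pressed down, it meets the hook over the last 30 mm, needs about 8 to 12 N at the push point to pass, clicks under it 3 to 11 mm above its end stop, then stays shut. More than 40 N of push on it is rough.
- lid_press (a point): Point on the lid's outer face, on its middle line, 150 mm from the hinge: the place to push. Its z axis is the outward normal of the lid, x points from the free edge to the hinge. Moves with the lid.
- hinge (a point): Middle of the lid's hinge line: x +85, z +88 mm of the box; axes as the box. Grey-framed lid with amber window, 170 mm long from here to the free edge, 170 mm wide, 12 mm thick, its underside level with the hinge line when shut. At the middle of the free edge a steel tongue 30 mm wide and 6 mm thick reaches 187 mm from the hinge.
- latch (a joint): Thumb latch rocker, rad: 0 at rest, 0.21 fully pressed. Pivot along y at x -95 mm of the box. Pressing the pad down pulls the hook (its top about 125 mm above the table) back towards the robot and frees the lid at about 0.15. Sprung: about 2 N at the pad to start, 4 N to free the lid, 5.5 N at the stop. When the lid is shut, its tongue pushes the hook back to about 0.16, then the hook jumps back to 0. More than 40 N on it is rough.
- pad_lowest (a point): Middle of the top of the ribbed grey thumb pad (40 mm in x, 44 in y, 6 thick) in its lowest setting: 64 mm above the table, x -140 mm of the box. This point is fixed to the box; the latch plate is adjustable, so pad and hook really stand 0 to 8 mm higher, differently each time: feel for it. The pad's middle sinks 9 mm when fully pressed.
- key (a joint): Start key, rad: 0 at rest, grows clockwise seen from above, stop at 1.0 (start: beyond 0.8). A spring returns it to 0 when let go (torque 0.03 Nm at rest to 0.11 Nm at the stop).
- key_grip (a point): On the key's vertical axis at the height to grip: 119 mm above the table, y -145 mm of the box; axes as the box, does not turn with the key. Steel key bow: upright plate 28 mm long (box x at rest), 8 mm thick (box y at rest), 12 to 42 mm above the deck; below it a round shank of radius 11 mm, and a collar of radius 22 mm, 6 mm high.
- cell: Small clear glass cell with a thick white screw cap and three tiny brass pins on top; loose, about 120 g. Origin at the centre of its underside, z up. Glass 38 mm diameter to 40 mm height, cap 44 mm diameter from 40 to 58 mm height, pins to 63 mm.
- beaker: Empty glass beaker, 60 mm diameter, 85 mm tall; leave alone. Origin at the centre of its underside.
- reagent: Amber bottle with black cap, 58 mm diameter, 120 mm tall; leave alone. Origin at the centre of its underside.
- pipette: White and grey hand pipette lying right of the box, 230 mm long, 28 mm thick; leave alone. Origin under its middle, x along it.
Mind the look-alikes: they are no part of the job. What is shaped like the cell but blue is not meant.

How it is judged:
By the outcome, as a careful person would: the job done as asked, in the order asked, and still so for the second after the job is handed in, with the robot touching nothing.
It also fails if it takes over 72 s, if anything falls off the work surface, if the arm or the gripper's body presses on something with over 40 N, if the wrist force passes 120 N, or if a joint passes its speed limit or range.

## Working session

There is one attempt and no reset: what is moved stays moved. The work goes in short steps, each a Python script; the robot and the scene stay as the last script left them, time stands still between calls to the robot, and variables do not carry over. Pictures are saved under pics/ and viewed, and the job is handed in when it is done.

```bash
ls; mkdir -p pics; python3 - <<'E'
from plant import bot,eoat,planner,eyes,order,telemetry as t
import cv2
for n in ["scene","top","wrist"]:
    cv2.imwrite(f"pics/{n}0.png",eyes.read_camera(n)); print(n,eyes.get_calibration(n))
print(t.current_time(),t.current_position(),t.current_eef_rot(),bot.pinch_z,t.current_width())
E
```

```text
pics
scene {'K': array([[437.65221584,   0.        , 286.30332439],
       [  0.        , 437.65221584, 206.19116256],
       [  0.        ,   0.        ,   1.        ]]), 'k1': -0.12844724019040113, 'origin': array([0.85076716, 0.52910108, 0.89854828]), 'orientation': array([ 0.24856119,  0.91002157, -0.31744973, -0.09645594])}
top {'K': array([[413.25148721,   0.        , 280.33418034],
       [  0.        , 413.25148721, 207.19768845],
       [  0.        ,   0.        ,   1.        ]]), 'k1': 0.011083833218330888, 'origin': array([ 0.38492251, -0.0150692 ,  1.03469943]), 'orientation': array([ 0.70779482, -0.70325294,  0.04104754, -0.05269627])}
wrist {'K': array([[313.11222784,   0.        , 277.73029133],
       [  0.        , 313.11222784, 214.12964276],
       [  0.        ,   0.        ,   1.        ]]), 'k1': -0.054877099842258456, 'mount': array([[ 9.99999996e-01,  6.72677094e-05,  6.26782993e-05,
         1.07073039e-04],
       [-8.33202110e-05,  9.51245980e-01,  3.08433265e-01,
        -7.79681048e-02],
       [-3.88748810e-05, -3.08433269e-01,  9.51245981e-01,
        -1.42378367e-01],
       [ 0.00000000e+00,  0.00000000e+00,  0.00000000e+00,
         1.00000000e+00]])}
0.15 [ 0.14416332 -0.58189957  0.23063287] [ 7.87542235e-01 -6.16260256e-01 -5.22662326e-04 -5.01015302e-04] 0.0187 0.0855043080509386
```

View pics/top0.png

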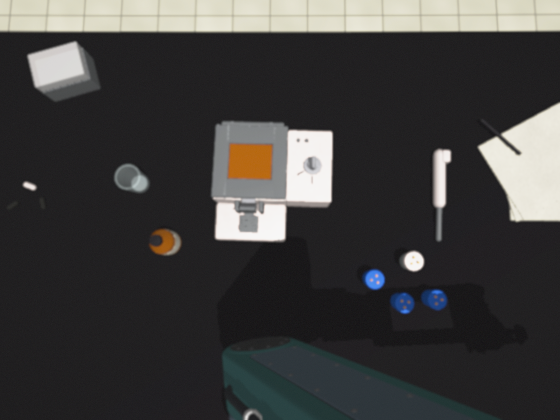

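View pics/scene0.png

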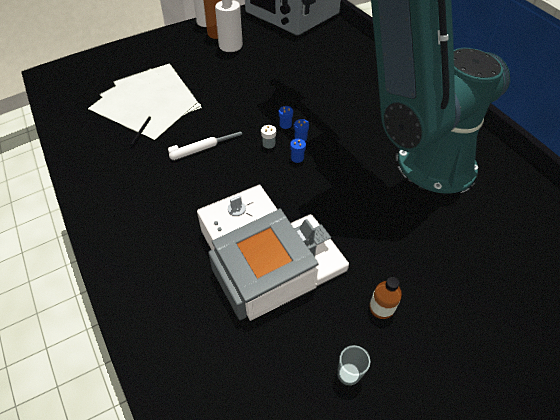

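View pics/wrist0.png

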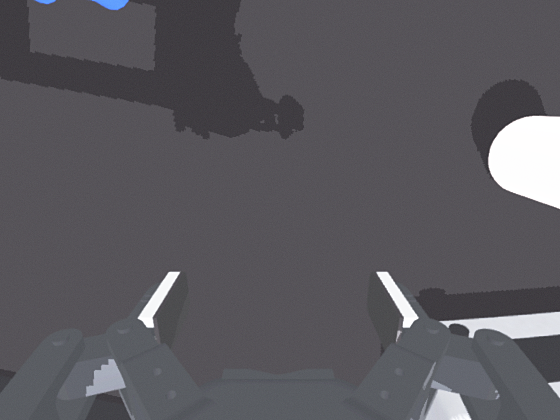

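```bash
cat > h.py <<'E'
from plant import bot,eoat,planner,eyes,order,telemetry as t
import cv2,numpy as np
from scipy.spatial.transform import Rotation as R
def campose(n):
    c=eyes.get_calibration(n)
    if 'mount' in c:
        T=np.eye(4);T[:3,:3]=R.from_quat(t.current_eef_rot()).as_matrix();T[:3,3]=t.current_position()
        M=T@c['mount'];return c,M[:3,3],M[:3,:3]
    return c,np.array(c['origin']),R.from_quat(c['orientation']).as_matrix()
def rays(n,px,pose=None):
    c,o,Rm=pose or campose(n)
    u=cv2.undistortPoints(np.array(px,float).reshape(-1,1,2),c['K'],np.array([c['k1'],0,0,0.]))[:,0]
    d=np.c_[u,np.ones(len(u))]@Rm.T
    return o,d
def onplane(n,px,z,pose=None):
    o,d=rays(n,px,pose); return o+d*((z-o[2])/d[:,2])[:,None]
def proj(n,P,pose=None):
    c,o,Rm=pose or campose(n)
    q=(np.array(P,float).reshape(-1,3)-o)@Rm
    return cv2.projectPoints(q,np.zeros(3),np.zeros(3),c['K'],np.array([c['k1'],0,0,0.]))[0][:,0]
E
python3 - <<'E'
import cv2
a=cv2.imread('pics/top0.png')
cv2.imwrite('pics/crop_box.png',cv2.resize(a[110:250,200:345],None,fx=4,fy=4,interpolation=cv2.INTER_CUBIC))
cv2.imwrite('pics/crop_cell.png',cv2.resize(a[240:325,350:460],None,fx=6,fy=6,interpolation=cv2.INTER_CUBIC))
b=cv2.imread('pics/scene0.png')
cv2.imwrite('pics/crop_scene.png',cv2.resize(b[95:325,190:355],None,fx=2.5,fy=2.5,interpolation=cv2.INTER_CUBIC))
E
```

```text
(no output)
```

View pics/crop_box.png

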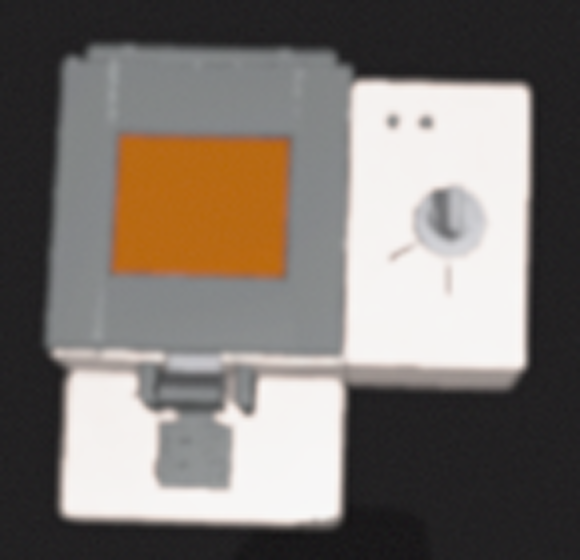

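View pics/crop_cell.png

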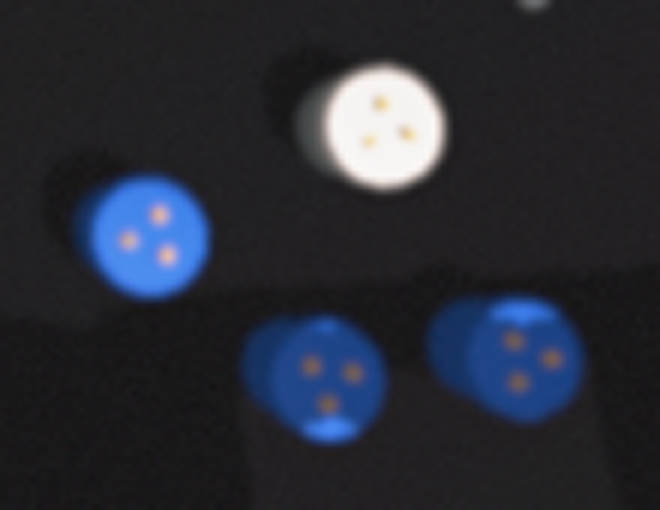

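View pics/crop_scene.png

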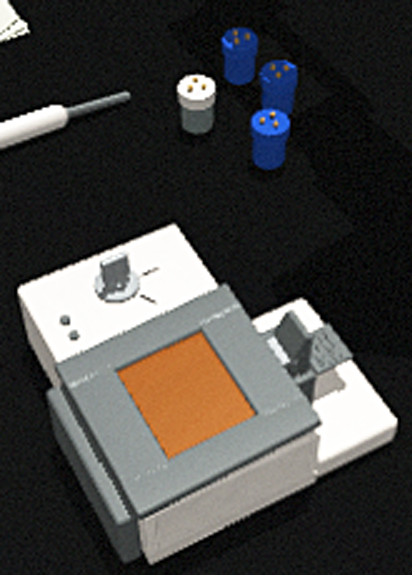

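The top crop shows the only white-capped cell at (412,261). The look-alikes are blue caps at (374,279), (403,302) and (436,299), so the white one is the target. In the box crop the deck's right corners are at about (332,131) and (331,202), the plinth front corners at (215,241) and (285,241), and the key at about (312,165).

```bash
python3 - <<'E'
from h import *
cr=lambda L:[((x+.5)/4-.5+200,(y+.5)/4-.5+110) for x,y in L]
D=onplane('top',cr([(530,83),(526,367)]),.088)
P=onplane('top',cr([(60,521),(341,525)]),.034)
L=onplane('top',cr([(47,350),(343,354)]),.100)
K=onplane('top',cr([(449,222)]),.094)
W=onplane('top',cr([(118,134),(291,136),(287,277),(110,274)]),.100)
np.set_printoptions(precision=4,suppress=True)
print(D,P,L,K,W.mean(0))
# fit planar: model points
def fit(m,w):
    m=np.array(m);w=np.array(w)[:,:2];mc=m.mean(0);wc=w.mean(0)
    H=(m-mc).T@(w-wc);th=np.arctan2(H[0,1]-H[1,0],H[0,0]+H[1,1]);c,s=np.cos(th),np.sin(th);Rm=np.array([[c,-s],[s,c]])
    tr=wc-Rm@mc;return tr,th,w-(m@Rm.T+tr)
m=[(.085,-.19),(-.085,-.19),(-.175,.085),(-.175,-.085),(-.085,.085),(-.085,-.085),(0,-.145)]
print(fit(m,np.r_[D,P,L,K]))
a=eyes.read_camera('top');b=eyes.read_camera('scene')
# cell, cap top centre z=.058
for n,im,rect in(('top',a,(385,235,440,285)),('scene',b,(255,115,285,150))):
    x0,y0,x1,y1=rect;s=im[y0:y1,x0:x1].astype(int)
    mk=((s.min(2)>150)).astype(np.uint8)
    c=max(cv2.findContours(mk,cv2.RETR_EXTERNAL,cv2.CHAIN_APPROX_NONE)[0],key=cv2.contourArea)
    (cx,cy),r=cv2.minEnclosingCircle(c);M=cv2.moments(c);p=(M['m10']/M['m00']+x0,M['m01']/M['m00']+y0)
    print(n,p,r,onplane(n,[p],.058),onplane(n,[p],.05))
E
```

```text
[[ 0.6951 -0.12    0.088 ]
 [ 0.5254 -0.1162  0.088 ]] [[ 0.4377  0.1606  0.034 ]
 [ 0.4364 -0.0096  0.034 ]] [[ 0.5321  0.1593  0.1   ]
 [ 0.5306 -0.0105  0.1   ]] [[ 0.6095 -0.0717  0.094 ]] [0.6177 0.072  0.1   ]
(array([0.6138, 0.0724]), np.float64(-0.018334295248674335), array([[-0.0002, -0.001 ],
       [ 0.0001, -0.0003],
       [-0.0027, -0.    ],
       [-0.0009, -0.0003],
       [ 0.0018,  0.0003],
       [ 0.0034,  0.0004],
       [-0.0016,  0.0009]]))
top (413.50716845878134, 260.81063321385903) 9.92978572845459 [[ 0.3909 -0.3096  0.058 ]] [[ 0.391 -0.312  0.05 ]]
scene (268.06310679611653, 129.51456310679612) 7.159010887145996 [[ 0.3916 -0.3109  0.058 ]] [[ 0.3872 -0.3189  0.05  ]]
```

```bash
cat >> h.py <<'E'
BO=np.array([0.6138,0.0724,0.]);BY=-0.0183
def B(x,y,z): return BO+R.from_euler('z',BY).apply([x,y,z])
def Q(yaw=0.,tilt=0.,flip=False):
    # base: tool x=+y(box), y=+x, z down ; tilt>0: fingers lean away from robot (+x)
    M=np.array([[0,1,0],[1,0,0],[0,0,-1.]]).T
    if flip: M=M@np.diag([-1,-1,1])
    return (R.from_euler('z',BY+yaw)*R.from_euler('y',-tilt)*R.from_matrix(M)).as_quat()
E
python3 - <<'E'
from h import *
np.set_printoptions(precision=3,suppress=True)
print(R.from_quat(Q(tilt=.35)).as_matrix()[:,2])
for fl in(0,1):
    print(fl)
    for nm,p,q in [('pad',B(-.145,0,.12),Q(tilt=.35,flip=fl)),('padlow',B(-.145,0,.055),Q(tilt=.35,flip=fl)),('cell',[.391,-.31,.03],Q(flip=fl)),('cham',B(-.015,0,.05),Q(flip=fl)),('lid',B(.1,0,.24),Q(flip=fl)),('lidover',B(.13,0,.31),Q(flip=fl)),('press',B(-.065,0,.09),Q(flip=fl)),('key',B(0,-.145,.1),Q(flip=fl)),('keyT',B(0,-.145,.1),Q(yaw=-1.02,flip=fl))]:
        print(nm,planner.ik(p,q))
E
```

```text
[ 0.343 -0.006 -0.939]
0
pad [ 0.025  0.213  2.178 -0.038  0.401 -1.495]
padlow None
cell [-0.809  0.5    1.922 -0.     0.719 -2.361]
cham [ 0.006  0.571  1.673 -0.     0.898 -1.546]
lid [ 0.002  0.523  1.216 -0.     1.403 -1.55 ]
lidover [ 0.002  0.532  1.035 -0.     1.575 -1.551]
press [ 0.009  0.46   1.759 -0.     0.922 -1.544]
key [-0.23   0.519  1.609 -0.     1.014 -1.783]
keyT [-0.23   0.519  1.609 -0.     1.014 -0.763]
1
pad [ 0.025  0.213  2.178 -0.038  0.401  1.646]
padlow None
cell [-0.809  0.5    1.922 -0.     0.719  0.78 ]
cham [ 0.006  0.571  1.673 -0.     0.898  1.595]
lid [ 0.002  0.523  1.216 -0.     1.403  1.591]
lidover [ 0.002  0.532  1.035 -0.     1.575  1.591]
press [ 0.009  0.46   1.759 -0.     0.922  1.598]
key [-0.23   0.519  1.609 -0.     1.014  1.359]
keyT [-0.23   0.519  1.609 -0.     1.014  2.379]
```

```bash
python3 - <<'E'
from h import *
np.set_printoptions(precision=3,suppress=True)
for x in(-.14,-.145,-.15):
  for ti in(0,.05,.1,.15,.2,.25,.3):
    print(x,ti,planner.ik(B(x,0,.05),Q(tilt=ti)))
E
```

```text
-0.14 0 [ 0.013  0.446  1.952 -0.     0.744 -1.54 ]
-0.14 0.05 [ 0.014  0.429  1.992 -0.003  0.671 -1.536]
-0.14 0.1 [ 0.015  0.415  2.032 -0.006  0.595 -1.532]
-0.14 0.15 [ 0.017  0.403  2.072 -0.011  0.517 -1.527]
-0.14 0.2 [ 0.019  0.393  2.113 -0.017  0.435 -1.519]
-0.14 0.25 [ 0.02   0.387  2.154 -0.028  0.35  -1.507]
-0.14 0.3 [ 0.022  0.385  2.195 -0.046  0.262 -1.488]
-0.145 0 [ 0.013  0.441  1.962 -0.     0.738 -1.539]
-0.145 0.05 [ 0.014  0.425  2.002 -0.003  0.665 -1.536]
-0.145 0.1 [ 0.016  0.41   2.042 -0.006  0.589 -1.532]
-0.145 0.15 [ 0.017  0.398  2.083 -0.011  0.511 -1.526]
-0.145 0.2 [ 0.019  0.389  2.124 -0.018  0.429 -1.518]
-0.145 0.25 [ 0.021  0.383  2.164 -0.029  0.344 -1.506]
-0.145 0.3 [ 0.023  0.381  2.206 -0.048  0.255 -1.485]
-0.15 0 [ 0.013  0.437  1.973 -0.     0.732 -1.539]
-0.15 0.05 [ 0.015  0.42   2.013 -0.003  0.659 -1.536]
-0.15 0.1 [ 0.016  0.406  2.053 -0.006  0.583 -1.531]
-0.15 0.15 [ 0.018  0.394  2.093 -0.011  0.505 -1.525]
-0.15 0.2 [ 0.019  0.385  2.134 -0.018  0.423 -1.517]
-0.15 0.25 [ 0.021  0.379  2.175 -0.03   0.338 -1.505]
-0.15 0.3 [ 0.023  0.377  2.216 -0.05   0.249 -1.483]
```

```bash
python3 - <<'E'
from h import *
np.set_printoptions(precision=4,suppress=True)
eoat.command_gripper(0.0,30)
print(t.current_time())
bot.move_to([.42,-.3,.25],Q(tilt=0.)); print(t.current_time())
cv2.imwrite('pics/w_cell.png',eyes.read_camera('wrist')); np.save('w_cell.npy',np.r_[t.current_position(),t.current_eef_rot()])
bot.move_to(B(-.145,0,.14),Q(tilt=.2)); print(t.current_time())
cv2.imwrite('pics/w_pad.png',eyes.read_camera('wrist')); np.save('w_pad.npy',np.r_[t.current_position(),t.current_eef_rot()])
bot.servo_line(B(-.145,0,.085),vel=.08)
print(t.current_time(),t.current_position(),t.current_wrist_force(),t.current_width())
E
```

```text
1.0167
2.9083
4.4167
5.3083 [0.4692 0.075  0.0852] [-0.08   -0.1396 -0.0596] -0.00017973400705846793
```

View pics/w_cell.png

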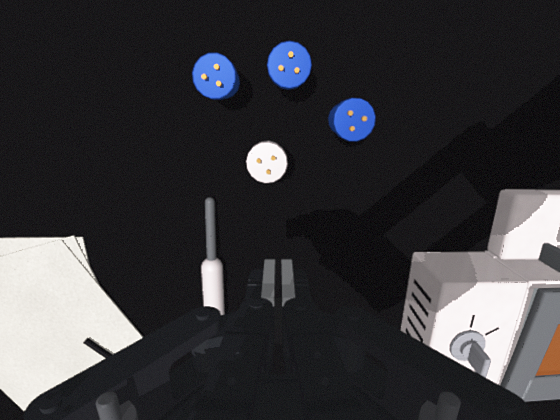

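View pics/w_pad.png

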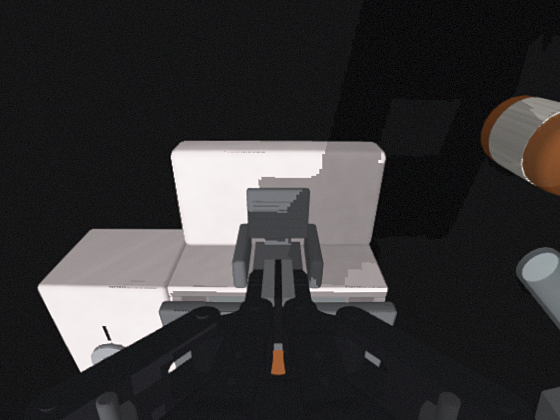

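The wrist view shows the white cell at (267,162) with blue caps above and right of it. In the second view the pad is centred at about column 279, in line with the fingers, and the plinth front edge is at row 143.

```bash
python3 - <<'E'
from h import *
np.set_printoptions(precision=4,suppress=True)
def pose(f):
    v=np.load(f);c=eyes.get_calibration('wrist');T=np.eye(4);T[:3,:3]=R.from_quat(v[3:]).as_matrix();T[:3,3]=v[:3];M=T@c['mount'];return c,M[:3,3],M[:3,:3]
print(onplane('wrist',[(267,162)],.058,pose('w_cell.npy')))
w=onplane('wrist',[(173,150),(383,150),(278,143)],.034,pose('w_pad.npy'))
w2=onplane('wrist',[(248,190),(309,190)],.066,pose('w_pad.npy'))
inv=lambda P:R.from_euler('z',-BY).apply(P-BO)
print(inv(w),inv(w2), 'key',inv(onplane('wrist',[(467,347)],.094,pose('w_cell.npy'))))
# press
z=.085;contact=None;b=np.array(t.current_wrist_force())
while z>.046:
    z-=.0015 if contact is None else .001
    bot.servo_line(B(-.145,0,z),vel=.03)
    f=np.array(t.current_wrist_force())-b
    if contact is None and f[2]>1: contact=z
    print(round(z,4),f,round(float(t.current_time()),2))
    if f[2]>8 or (contact and contact-z>.0125): break
E
```

```text
[[ 0.3893 -0.3118  0.058 ]]
[[-0.1769 -0.081   0.034 ]
 [-0.1768  0.0791  0.034 ]
 [-0.182  -0.001   0.034 ]] [[-0.1581 -0.0219  0.066 ]
 [-0.1581  0.0206  0.066 ]] key [[-0.0023 -0.1491  0.094 ]]
0.0835 [0.1177 1.1711 0.142 ] 5.56
0.082 [0.3963 0.5531 0.5732] 5.81
0.0805 [ 0.2018  0.168  -0.8393] 6.06
0.079 [ 0.0734 -0.4812 -0.2613] 6.31
0.0775 [-0.6574  1.0238 -0.5209] 6.56
0.076 [ 1.1332 -0.107  -0.5814] 6.81
0.0745 [ 0.6452  0.1579 -1.115 ] 7.06
0.073 [-0.0898  0.3925  0.6452] 7.31
0.0715 [0.1384 0.7076 2.3051] 7.56
0.0705 [-0.2803 -1.0142  1.441 ] 7.81
0.0695 [-1.5676  0.6724  2.3909] 8.06
0.0685 [-0.8833  0.5146  2.6628] 8.31
0.0675 [-1.8637  0.5043  2.4595] 8.56
0.0665 [-1.9002  0.5889  2.1277] 8.81
0.0655 [-2.2906  0.437   2.3219] 9.06
0.0645 [-2.4678  0.6163  3.2125] 9.31
0.0635 [-3.6677 -0.2844  3.0325] 9.56
0.0625 [-3.2201  0.5205  3.357 ] 9.81
0.0615 [-4.0124 -0.2955  3.8609] 10.06
0.0605 [-4.926   0.6741  7.1847] 10.31
0.0595 [-8.0097  0.433  15.0316] 10.56
```

```bash
python3 - <<'E'
from h import *
cv2.imwrite('pics/s1.png',eyes.read_camera('scene'))
bot.servo_line(B(-.15,0,.09),vel=.1)
cv2.imwrite('pics/s2.png',eyes.read_camera('scene'))
print(t.current_time(),t.current_wrist_force())
E
```

```text
11.1167 [ 0.64625377  0.5029453  -0.40207396]
```

View pics/s2.png

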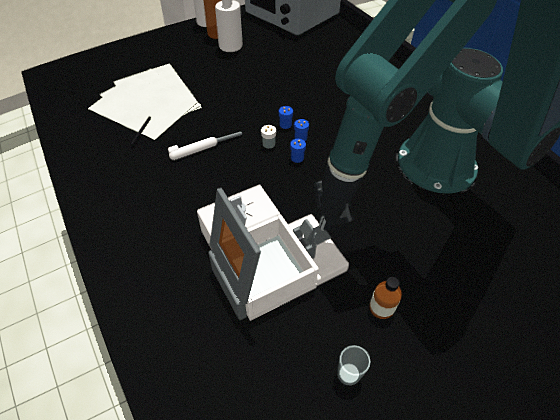

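The scene view shows the lid standing open at about (235,245), with everything else in place. Next I grasp the white cell.

```bash
python3 - <<'E'
from h import *
np.set_printoptions(precision=4,suppress=True)
C=[.3905,-.311]
bot.servo_line(B(-.16,0,.2),vel=.2)
bot.move_to([*C,.16],Q()); eoat.command_gripper(.085)
print(t.current_time())
bot.servo_line([*C,.031],vel=.12)
cv2.imwrite('pics/w_c2.png',eyes.read_camera('wrist'))
f0=np.array(t.current_wrist_force())
eoat.command_gripper(.03,25)
print(t.current_time(),t.current_width(),t.current_position(),np.array(t.current_wrist_force())-f0)
bot.servo_line([*C,.2],vel=.15)
cv2.imwrite('pics/w_c3.png',eyes.read_camera('wrist'));cv2.imwrite('pics/s3.png',eyes.read_camera('scene'))
print(t.current_time(),t.current_width())
E
python3 -c "
import cv2,numpy as np
cv2.imwrite('pics/c3.png',np.hstack([cv2.resize(cv2.imread('pics/w_c3.png'),(400,300)),cv2.resize(cv2.imread('pics/s3.png'),(400,300))]))"
```

```text
14.0583
15.7917 0.04321873743792972 [ 0.3908 -0.3112  0.0314] [-0.0758  0.1979  6.4574]
17.1667 0.043413282443161394
```

View pics/c3.png

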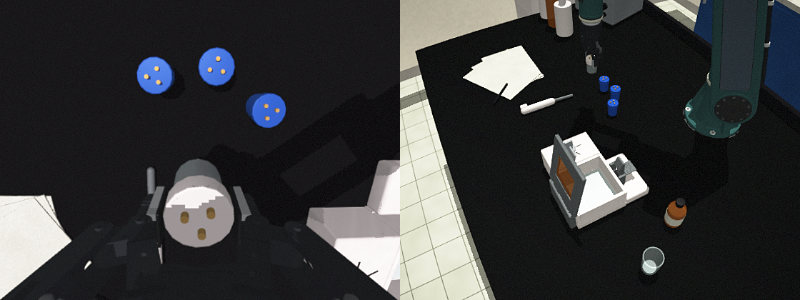

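Left view shows the cell cap held between the pads (width 43.3 mm, upright) and the three blue ones untouched. Right view shows the box open and clear.

```bash
python3 - <<'E'
from h import *
np.set_printoptions(precision=4,suppress=True)
bot.move_to(B(-.03,0,.2),Q())
bot.servo_line(B(-.03,0,.058),vel=.12)
bot.hold(.15);f0=np.mean([t.current_wrist_force() for _ in range(3)],0)
for z in np.arange(.0565,.0475,-.0012):
    bot.servo_line(B(-.03,0,z),vel=.03)
    f=np.array(t.current_wrist_force())-f0; print(round(z,4),f)
    if f[2]>2.5: break
print(t.current_time(),t.current_width())
cv2.imwrite('pics/w_p.png',eyes.read_camera('wrist'))
eoat.command_gripper(.062)
bot.servo_line(B(-.03,0,.2),vel=.15)
cv2.imwrite('pics/w_p2.png',eyes.read_camera('wrist'));np.save('w_p2.npy',np.r_[t.current_position(),t.current_eef_rot()])
print(t.current_time())
E
```

```text
0.0565 [-0.545  -1.4437 -0.4772]
0.0553 [ 0.7437 -0.4669 -0.1619]
0.0541 [-0.1626 -0.6454 -0.5516]
0.0529 [-0.0756 -0.9261  0.3998]
0.0517 [-0.5104 -0.7184 -0.409 ]
0.0505 [-1.6934 -0.9783  8.7871]
21.7333 0.043069141677712676
23.3083
```

View pics/w_p2.png

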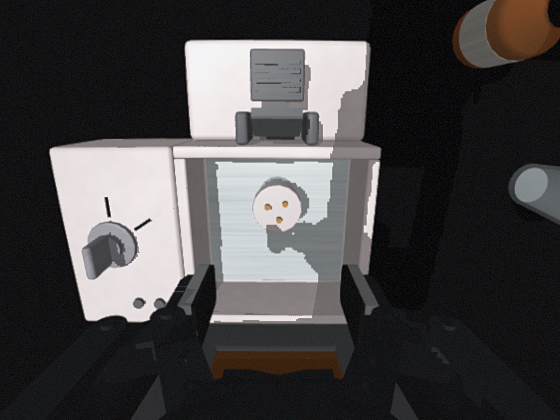

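The cell stands upright on the chamber floor, with its cap at (277,207). The key is at about (112,245). Next I push the lid down from behind.

```bash
python3 - <<'E'
from h import *
np.set_printoptions(precision=4,suppress=True)
def pose(f):
    v=np.load(f);c=eyes.get_calibration('wrist');T=np.eye(4);T[:3,:3]=R.from_quat(v[3:]).as_matrix();T[:3,3]=v[:3];M=T@c['mount'];return c,M[:3,3],M[:3,:3]
inv=lambda P:R.from_euler('z',-BY).apply(P-BO)
print('key,',inv(onplane('wrist',[(113,245)],.094,pose('w_p2.npy'))),'cell',inv(onplane('wrist',[(277,207)],.079,pose('w_p2.npy'))))
def P(th,extra=0): 
    d=np.array([-np.cos(th),np.sin(th)]);n=np.array([np.sin(th),np.cos(th)])
    p=np.array([.085,.088])+.15*d+(.012+extra)*n
    return B(p[0]+.011*np.sin(th),0,p[1])
bot.servo_line(B(-.03,0,.31),vel=.2)
eoat.command_gripper(0.,30)
bot.servo_line(B(.15,0,.31),vel=.2)
bot.servo_line(P(1.35,.03),vel=.2)
f0=np.mean([t.current_wrist_force() for _ in range(3)],0);print(t.current_time(),f0)
for th in(1.35,1.2,1.0,.8,.6,.45,.32,.25):
    bot.servo_line(P(th),vel=.12); print(th,np.array(t.current_wrist_force())-f0,t.current_time())
cv2.imwrite('pics/s4.png',eyes.read_camera('scene'));cv2.imwrite('pics/t4.png',eyes.read_camera('top'))
E
python3 -c "
import cv2,numpy as np
cv2.imwrite('pics/c4.png',np.hstack([cv2.resize(cv2.imread('pics/s4.png')[150:350,170:370],(400,400)),cv2.resize(cv2.imread('pics/t4.png')[100:260,190:350],(400,400))]))"
```

```text
key, [[-0.0028 -0.144   0.094 ]] cell [[-0.0328 -0.0011  0.079 ]]
26.225 [0.1354 0.0244 0.9106]
1.35 [-0.4486  0.0395 -0.4753] 26.625
1.2 [0.7447 0.5184 0.3473] 26.9667
1.0 [ 1.5696 -0.9266  0.5891] 27.375
0.8 [-0.3338  0.6784  0.9056] 27.7833
0.6 [-0.5146 -0.3353  0.537 ] 28.1917
0.45 [ 0.4884 -1.1602  1.656 ] 28.5333
0.32 [-0.6748  0.2122  2.0297] 28.85
0.25 [-1.3365 -0.5001  1.3751] 29.1
```

View pics/c4.png

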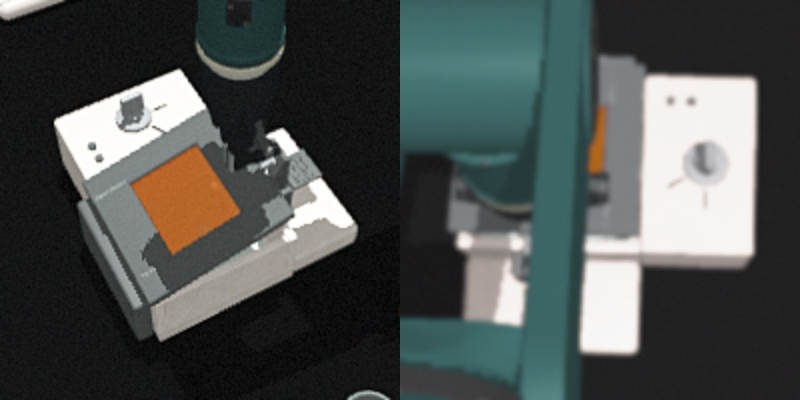

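The lid is nearly down with the fingertips on its front rail. I continue in small force-checked steps.

```bash
python3 - <<'E'
from h import *
np.set_printoptions(precision=3,suppress=True)
def P(th):
    d=np.array([-np.cos(th),np.sin(th)]);n=np.array([np.sin(th),np.cos(th)])
    p=np.array([.085,.088])+.15*d+.012*n
    return B(p[0]+.011*np.sin(th),0,p[1])
f0=np.array([.135,.024,.91]);peak=0;pz=None
th=.24
while th>.001:
    bot.servo_line(P(th),vel=.04)
    f=np.array(t.current_wrist_force())-f0; print(round(th,3),round(P(th)[2],4),f,t.current_position()[2],round(float(t.current_time()),2))
    peak=max(peak,f[2])
    if f[2]>25: print('hi');break
    if peak>6 and f[2]<.5*peak: print('click');break
    th-=.01
E
```

```text
0.24 0.1353 [ 0.353 -0.187  1.913] 0.1355467816706955 29.45
0.23 0.1339 [ 1.104  0.345 -0.185] 0.13390793785154814 29.7
0.22 0.1324 [0.6   0.102 0.816] 0.1324288203084681 29.95
0.21 0.131 [ 0.556 -0.604  0.319] 0.13092060007770565 30.2
0.2 0.1296 [ 0.709 -0.664  0.481] 0.12944781438359362 30.45
0.19 0.1281 [1.44  0.238 0.861] 0.12800054531142718 30.7
0.18 0.1267 [0.262 1.12  1.167] 0.12654493165754963 30.95
0.17 0.1252 [0.438 0.612 0.208] 0.12509785471960297 31.2
0.16 0.1237 [ 0.267 -0.499  0.634] 0.12368237298872893 31.45
0.15 0.1223 [1.408 0.274 3.147] 0.12241633870455104 31.7
0.14 0.1208 [0.801 0.159 4.908] 0.12110537297360759 31.95
0.13 0.1193 [1.183 0.246 5.071] 0.11980197898753811 32.2
0.12 0.1179 [1.377 0.019 6.309] 0.11848967310107346 32.45
0.11 0.1164 [ 0.762 -0.13   7.828] 0.1172312156315192 32.7
0.1 0.1149 [ 0.348 -0.197  8.897] 0.11594618093913633 32.95
0.09 0.1134 [ 0.989 -0.316  6.033] 0.11419822746432182 33.2
0.08 0.1119 [2.241 0.073 0.501] 0.1120416166147729 33.45
click
```

```bash
python3 - <<'E'
from h import *
np.set_printoptions(precision=3,suppress=True)
p=np.array(t.current_position())
for dz in(.0015,.003):
    bot.servo_line([p[0],p[1],.112-dz],vel=.03); print(t.current_wrist_force(),t.current_time())
bot.servo_line([p[0],p[1],.22],vel=.15)
cv2.imwrite('pics/s5.png',eyes.read_camera('scene'));cv2.imwrite('pics/w5.png',eyes.read_camera('wrist'))
print(t.current_time(),t.current_wrist_force())
E
python3 -c "
import cv2,numpy as np
cv2.imwrite('pics/c5.png',np.hstack([cv2.resize(cv2.imread('pics/s5.png')[150:350,170:370],(400,400)),cv2.resize(cv2.imread('pics/w5.png'),(400,400))]))"
```

```text
[ 1.411 -0.712  2.321] 33.7
[-0.076 -0.71   1.675] 33.95
34.9417 [-0.911 -0.612 -0.102]
```

View pics/c5.png

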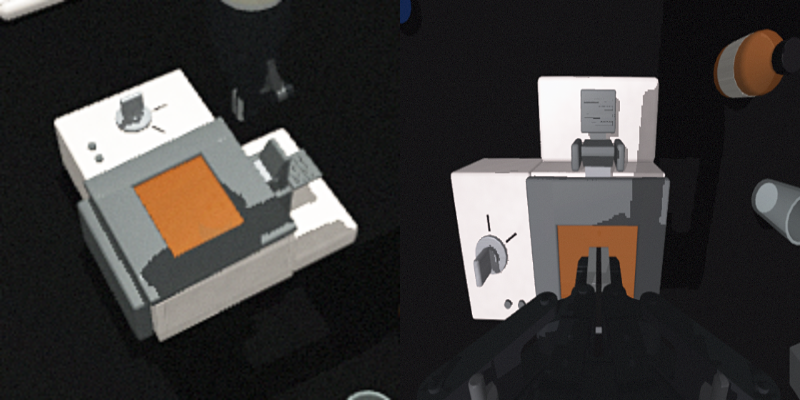

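The lid stays shut with the robot away, and its tongue sits under the hook at wrist crop (598,170). Now the key.

```bash
python3 - <<'E'
from h import *
np.set_printoptions(precision=3,suppress=True)
k=lambda z:B(-.002,-.145,z)
eoat.command_gripper(.04,40)
bot.move_to(k(.2),Q()); 
bot.servo_line(k(.142),vel=.12)
f0=np.array(t.current_wrist_force())
cv2.imwrite('pics/w6.png',eyes.read_camera('wrist'));print(t.current_time(),t.current_width())
for z in(.13,.12,.11,.101):
    bot.servo_line(k(z),vel=.06); f=np.array(t.current_wrist_force())-f0; print(z,f)
    if abs(f).max()>6: break
print(t.current_time(),t.current_position())
cv2.imwrite('pics/w7.png',eyes.read_camera('wrist'))
E
python3 -c "
import cv2,numpy as np
cv2.imwrite('pics/c7.png',np.hstack([cv2.resize(cv2.imread('pics/w6.png'),(400,300)),cv2.resize(cv2.imread('pics/w7.png'),(400,300))]))"
```

```text
36.7667 0.04000432200534462
0.13 [ 0.593 -0.026  0.56 ]
0.12 [-1.354  0.656  0.253]
0.11 [-0.823  0.662 -0.525]
0.101 [-0.951  0.819 -0.299]
38.05 [ 0.609 -0.072  0.1  ]
```

View pics/c7.png

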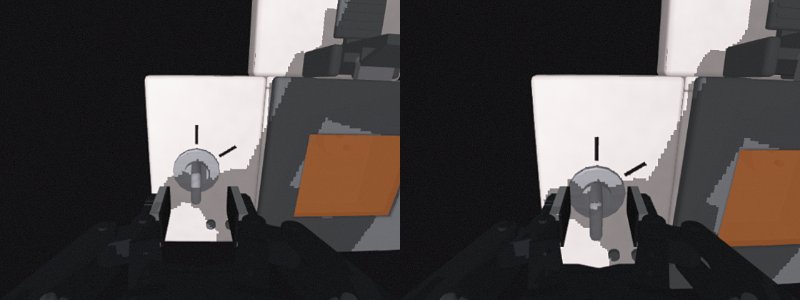

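```bash
python3 - <<'E'
from h import *
np.set_printoptions(precision=3,suppress=True)
m0=np.array(t.current_moment());f0=np.array(t.current_wrist_force())
eoat.command_gripper(0.,50)
print(t.current_width(),t.current_time(),np.array(t.current_wrist_force())-f0,t.current_position())
q0=np.array(t.current_qpos());cv2.imwrite('pics/w8a.png',eyes.read_camera('wrist'))
for a in(.3,.6,.85,.95,1.0,1.03,1.06):
    q=q0.copy();q[5]+=a;bot.movej(list(q))
    m=np.array(t.current_moment())-m0;f=np.array(t.current_wrist_force())-f0
    print(a,t.current_qpos()[5]-q0[5],m,f,t.current_width(),round(float(t.current_time()),2))
    if abs(m[2])>.35 or abs(f).max()>25: break
bot.hold(.6)
print(np.array(t.current_moment())-m0)
cv2.imwrite('pics/w8.png',eyes.read_camera('wrist'));cv2.imwrite('pics/s8.png',eyes.read_camera('scene'))
E
python3 -c "
import cv2,numpy as np
cv2.imwrite('pics/c8.png',np.hstack([cv2.resize(cv2.imread('pics/w8.png'),(400,300)),cv2.resize(cv2.imread('pics/s8.png')[140:290,170:370],(400,300))]))"
```

```text
0.007120182369520159 38.4833 [-2.095 -6.051  0.829] [ 0.609 -0.074  0.101]
0.3 0.2960481867425231 [ 0.242 -0.152  0.005] [-0.527  0.405 -0.941] 0.007162222600091627 38.92
0.6 0.5941598281820526 [ 0.674 -0.335  0.008] [ 0.574  2.669 -1.592] 0.007108805846377746 39.32
0.85 0.8427578280882387 [ 0.904 -0.471  0.074] [ 2.221  4.329 -3.479] 0.007259724276440035 39.67
0.95 0.9427243096520337 [ 0.901 -0.539  0.064] [ 2.308  5.186 -3.032] 0.0072296519834895755 39.92
1.0 0.9924500470294234 [ 0.989 -0.644  0.089] [ 3.003  5.413 -2.952] 0.007514324690251501 40.17
1.03 1.021560766717815 [ 0.935 -0.581  0.532] [ 2.294  5.016 -2.342] 0.007491574783656189 40.42
[ 0.97  -0.601  0.49 ]
```

View pics/c8.png

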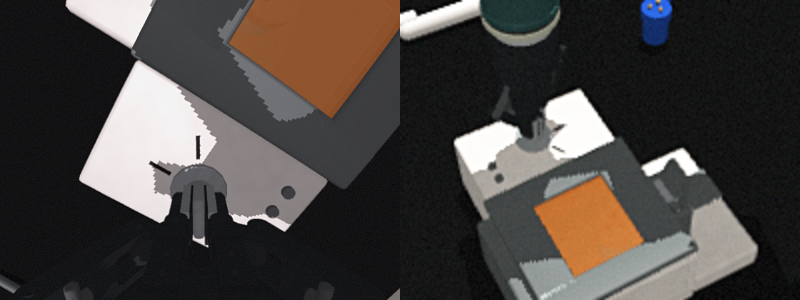

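The moment jump at about 1.0 rad marks the stop, and the plate is aligned with the start mark. I release it now.

```bash
python3 - <<'E'
from h import *
eoat.command_gripper(.055)
bot.hold(.4)
p=np.array(t.current_position());bot.servo_line([p[0],p[1],.26],vel=.15)
bot.move_to([.4,-.1,.3],Q())
for n in('scene','top'): cv2.imwrite(f'pics/{n}9.png',eyes.read_camera(n))
print(t.current_time(),t.current_wrist_force())
E
python3 -c "
import cv2,numpy as np
cv2.imwrite('pics/c9.png',np.hstack([cv2.resize(cv2.imread('pics/scene9.png')[90:330,150:390],(400,400)),cv2.resize(cv2.imread('pics/top9.png')[100:260,190:350],(400,400))]))"
```

```text
44.4583 [1.55009072 0.84689393 0.18149609]
```

View pics/c9.png

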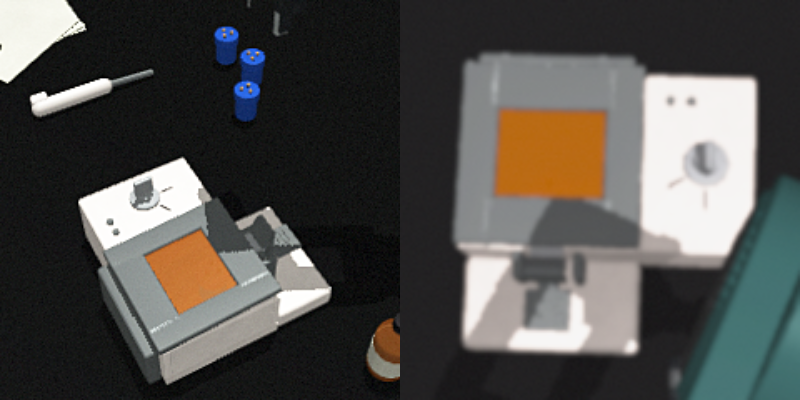

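The lid is shut, the key is back at rest (top crop (705,160)), and the other items have not moved. Handing in.

```bash
python3 - <<'E'
from h import *
order.hand_in(); print(t.current_time())
E
```

```text
the job is handed in; nothing more can be done
the job is handed in; nothing more can be done
```

The job is done and handed in at about 44.5 s of the 72 s allowed; the hand-in gave no verdict.

- **Latch:** I felt the thumb pad about 8 mm above its lowest setting and pressed it to its stop, reaching about 15 N (17 N in total). The lid popped open.
- **Cell:** I gripped the white-capped cell by its cap and set it down inside the chamber, with about 9 N of contact. The wrist view afterwards showed it upright, about 33 mm in front of the chamber middle. I could not see it again once the lid was shut.
- **Lid:** I pushed it down at no more than about 9 N until the force dropped at the click. It stayed shut with the robot clear of it.
- **Key:** I then turned it clockwise to about 1.0 rad, where the moment rose to about 0.5 Nm at the stop. I held it for about 0.7 s and let it spring back.

The last scene and top views showed the lid shut, the key at rest, and the blue cells, pipette and bottle where they were. The beaker was outside the final crops; it was last in view, in place, when the lid had just been closed.

No check failed. My position estimates for the box disagreed by only 2–4 mm.

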